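Push a label holder behind a parts drawer's lip and hold it home

ROBOT

A 6-joint arm with a two-finger parallel gripper is mounted at the origin on the work surface. World frame = base frame: x ahead of the robot, y to its left, z up, the work surface at z = 0. Lengths are in mm, angles in rad, forces in N, time in s.
With the tool pointing down it reaches from about 300 to 775 mm from the base axis. Payload 14.6 kg.
Tool frame: the origin (TCP) lies on the centre line of the jaws, within the pads' length; the fingertips stand 19 mm ahead of it and the grasp point (between the pads) is the TCP (bot.tip_reach is the distance from the TCP to the fingertips, in mm); z points along the fingers, y is the line along which they close (so a half turn about z gives the same grasp; the last joint's range is limited). The gripper opens to 85 mm and grips with 20 to 120 N. Pads are 22 mm wide; open, the fingers measure 114 mm over their backs; the gripper's body (76 mm by 85 mm) begins 54 mm behind the grasp point. The pads swing forward as they close: fully open they stand 13 mm farther back than shut.
Start: joints at [1.205, 0.3, 1.521, -0, 1.321, -0.067], TCP at [161.903, 525.621, 250.281] pointing down, gripper open.
Joint ranges: [-3.03, 3.03], [-0.79, 2.21], [0.23, 2.52], [-1.04, 4.18], [0, 3.07], [-2.55, 2.55]. Speed limits (rad/s): [2.22, 2.22, 2.57, 3.14, 3.14, 3.14].

INTERFACE

Orientations are given as a unit quaternion [w, x, y, z].
In Python, from rig import bot gives the robot as it stands. Calls block until the motion is done:
- bot.move_to(position, orientation): joint-space move of the TCP to a pose.
- bot.servo_line(position, attitude=None, speed=150, until_force=None): straight line of the TCP; attitude=None keeps the orientation; speed is the mean speed in mm/s. With until_force (N) it stops when the force on the tool has changed by that much, and returns True; else False.
- bot.move_joints(angles): joint-space move.
- bot.move_gripper(opening, grip_force=None): finger opening in mm; grip_force is the grip in N (None keeps the last); returns when the fingers have stopped.
- bot.dwell(seconds).
- bot.ik(position, orientation): joint angles nearest the present ones, or None.
- bot.read_state(): the state.
- bot.read_camera(name): name is "scene" or "top" or "wrist"; returns a dict with "image" (420x560x3 uint8, blue, green, red), "depth" (420x560 float32, mm along the optical axis (not along the pixel's ray), 0 where there is no reading), "fovy" (degrees; the focal length in pixels is half the picture's height over the tangent of half this angle, whatever the lens; pixels are square), "cx", "cy" (the principal point, pixels), "eye" and "attitude" of the camera in the world; the wrist camera has in their place "mount" (4x4, takes a point from camera to tool coordinates, whose origin is the TCP and whose axes are the flange's). Camera axes: x right, y down, z forward; pixel columns grow to the right and rows downward; lengths in mm; the calibration is good to about 2 mm. A picture is of the moment at which its call begins: read the wrist's pose just before it.
A pose or a line that the arm cannot do raises bot.MotionError and nothing moves.
- bot.finish_job(): hands the job in; it is judged then, once.
The state is a dict: "clock": time; "joint_positions": joint angles; "qvel": joint speeds; "effort": joint torques, N m; "ee_pos": TCP position; "tool_rot": TCP orientation; "ft_force": force on the tool from outside, world axes, zero at the start; "moment": the same for the moment, N m; "grip_width": finger opening in mm; "grip_force": force on a finger pad.
Only numpy, scipy, OpenCV 4.12 (cv2) and the standard library are available. Lean on these libraries where they do the work, as an engineer would, in place of code of your own. Each camera call takes 0.05 s, during which the arm holds its last target. There are 200 camera calls.

TASK

Two small parts-drawer units stand side by side on the bench: pull the drawer that has no label holder behind its front lip all the way out to its stop. Take the spare label holder from its wooden stand and push it straight down into the slot behind that drawer's lip, against the spring clip in the slot, until its shoulders sit fully down on the lip. Finish while still holding it pressed home there with the gripper (the clip pushes it up again if you let go), with that drawer still fully out, the other drawer shut and the other things on the bench left where they are.

Things in the scene. Friction and masses are not known exactly. Their poses are not given: they have to be found in the camera images.
- open_unit: The drawer unit to work on: fixed grey metal housing, 220 deep (x), 150 wide (y), 104 high, open in front; origin under its centre, on a 3 mm mat; x points from the robot into the unit. Its top is 8 thick, its underside 34 above the drawer lip's upper edge, its front edge 30 behind the housing's front: there is room for a gripper over the slot only with the drawer out.
- open_unit_tray (a joint): How far its drawer (the one without a label holder) is out, in m: 0 shut, 0.14 at its stop; starts 0 to 0.02 out. Slides level along the unit's -x axis, towards the robot, with about 1.5 N of friction; stays where it is left.
- open_unit_pull (a point): Point to grip on its pull, an upright grey tab 16 wide (y), 56 long (x) standing out from the drawer's front face, 26 high, top level with the lip. Point: on the mid-plane, 38 in front of the face, 12 below the tab's top, about 53 above the bench, 54 below the housing's top. x into the unit, y across, z up. Moves with the drawer.
- open_unit_slot (a point): Middle of the mouth of the slot behind its front lip, level with the lip's upper edge (about 65 above the bench). Slot 9 wide (x), 68 long (y), vertical, between the 6 thick lip and a 5 thick rear wall of equal height; the drawer's front face is 10.5 in front. x into the unit, y along the slot, z up. Moves with the drawer.
- clip (a joint): How far the steel spring clip in that slot is pressed down, in m: 0 free, its top then 26 below the slot's mouth; 0.008 when the holder's shoulders rest on the lip; limit 0.010. It pushes up with 4 N at 0 and 8 N at 0.008.
- holder: Spare label holder, white plastic, about 40 g, upright in its stand. Blade 5 thick (x), 60 wide (y), 34 tall, lower edge round; above it the label pocket 10 thick, 60 wide, 30 tall, paper on its -x face; the step forms shoulders 2.5 deep on both faces. Origin: middle of the lower edge, z up. Either face may look forward in the drawer; play in its slot 2 on each face, 4 at each end.
- shoulder (a point): Point on the holder's mid-plane at the height of its shoulders: 34 above its lower edge, 30 below its top; same axes as the holder. Fully home it lies at the mouth of the drawer's slot.
- stand: Fixed plywood block 60 (x) by 100 (y) by 40 high with a slot 9 by 68 along its y, in which the holder stands loosely, shoulders on the block's top. Origin under its centre; its yaw is about the holder's.
- full_unit_tray (a joint): How far the other drawer, the one that already has its label holder standing behind its lip, is out, in m: 0 shut. Leave it shut. Same unit and drawer otherwise; the units' centres are 190 apart.
- bottle: Bystander: brown bottle, 66 across, 170 high; origin under its centre.
- wire_reel: Bystander: reel of copper wire standing flat, 68 across, 55 high; origin under its centre.
- solder_reel: Bystander: reel of solder, 54 across, 32 high, lying on top of the other unit; origin under its centre.
- tape: Bystander: roll of tape lying flat, 76 across, 19 high; origin under its centre.
- board: Bystander: small circuit board, 54 by 70, 17 high; origin under its centre.
- screwdriver: Bystander: screwdriver lying on the bench; origin under its middle.
- multimeter: Bystander: yellow multimeter lying flat, 170 by 85, 45 high; origin under its centre.
Mind the look-alikes: they are no part of the job. There is more than one size of the holder; the job needs the smallest.

How it is judged (in metres and radians):
On the way, in this order (a step that is already met when the one before it is completed fails the run):
1. the drawer without a label holder is pulled out to its stop (value of joint open_unit_tray above 0.134 m), for 0.2 s.
2. the holder's blade is in the slot behind the drawer's lip (horizontal distance between shoulder and open_unit_slot below 0.008 m and z of shoulder in the frame of open_unit_slot below 0.022 m), for 0.1 s.
At the end, for the whole second after the job is handed in: Last second: drawer >= 130 of 140 mm out, clip pressed >= 6.2 mm, shoulders within 2 mm of the lip height, centred within 7 mm, upright within 0.1 rad, in line with the slot within 0.12 rad, holder at rest, fingers on it with over 3 N, other drawer < 10 mm open (value of joint open_unit_tray above 0.13 m and value of joint clip above 0.0062 m and horizontal distance between shoulder and open_unit_slot below 0.007 m and z of shoulder in the frame of open_unit_slot below 0.002 m and angle between holder's own z axis and vertical below 0.1 rad and angle between the x axis of holder and the x axis of open_unit_slot, either way round below 0.12 rad and contact force between the fingers and holder above 3 N and linear speed of holder below 0.01 m/s and value of joint full_unit_tray below 0.01 m); the arm keeps its last pose, push and grip.
It fails at once if the other drawer is pulled open (more than 20 mm) (value of joint full_unit_tray above 0.02 m).
It fails at once if a bystander is knocked away (moved more than 30 mm) (distance of any of bottle, wire_reel, solder_reel, tape, board, screwdriver, multimeter from where it was at the start of the episode above 0.03 m).
It also fails if it takes over 51 s, if anything falls off the work surface, if the arm or the gripper's body presses on something with over 40 N, if the wrist force passes 120 N, or if a joint passes its speed limit or range.

## Working session

There is one attempt and no reset: what is moved stays moved. The work goes in short steps, each a Python script; the robot and the scene stay as the last script left them, time stands still between calls to the robot, and variables do not carry over. Pictures are saved under pics/ and viewed, at most 10 in all, crops included, and the job is handed in when it is done.

```bash
mkdir -p pics; ls; cat > h.py <<'E'
import numpy as np, cv2, pickle
from scipy.spatial.transform import Rotation as R
from rig import bot
def q2R(q): return R.from_quat([q[1],q[2],q[3],q[0]]).as_matrix()
def R2q(M):
    q=R.from_matrix(M).as_quat(); return [q[3],q[0],q[1],q[2]]
def down(a):
    "tool down, closing axis y along world angle a"
    y=np.array([np.cos(a),np.sin(a),0]); z=np.array([0,0,-1.]); return R2q(np.column_stack([np.cross(y,z),y,z]))
def cam(name):
    s=bot.read_state(); c=bot.read_camera(name)
    f=c["image"].shape[0]/2/np.tan(np.radians(c["fovy"])/2)
    if "mount" in c:
        T=np.array(c["mount"]); Rt=q2R(s["tool_rot"]); M=Rt@T[:3,:3]; e=Rt@T[:3,3]+np.array(s["ee_pos"])
    else:
        a=np.array(c["attitude"]); M=q2R(a) if a.size==4 else a.reshape(3,3); e=np.array(c["eye"])
    c.update(f=f,M=M,e=e); return c
def pts(c):
    h,w=c["depth"].shape; u,v=np.meshgrid(np.arange(w),np.arange(h)); d=c["depth"]
    P=np.stack([(u-c["cx"])/c["f"]*d,(v-c["cy"])/c["f"]*d,d],-1); return P@c["M"].T+c["e"]
def ray(c,u,v,z):
    d=c["M"]@np.array([(u-c["cx"])/c["f"],(v-c["cy"])/c["f"],1]); return c["e"]+d*(z-c["e"][2])/d[2]
E
python3 - <<'E'
from h import *
for n in("scene","top"):
    c=cam(n); pickle.dump(c,open(n+".pkl","wb")); cv2.imwrite(f"pics/{n}.png",c["image"]); print(n,c["e"],c["M"][:,2],c["fovy"],(c["depth"]>0).mean(), {k for k in c})
print(bot.read_state())
E
```

```text
pics
scene [1553.63035644 -215.82165458 1053.08892741] [-0.71731332  0.15206672 -0.67995391] 43.564410830747164 0.9960926870748299 {'eye', 'attitude', 'M', 'e', 'depth', 'cy', 'cx', 'f', 'image', 'fovy'}
top [ 261.80476735   -3.68114351 1520.66306035] [ 0.20672451  0.00358996 -0.9783926 ] 42.95698496665995 0.9958588435374149 {'eye', 'attitude', 'M', 'e', 'depth', 'cy', 'cx', 'f', 'image', 'fovy'}
{'clock': 0.1, 'joint_positions': array([ 1.20538645e+00,  3.00441997e-01,  1.52153523e+00, -1.11581287e-05,
        1.32072448e+00, -6.66150790e-02]), 'qvel': array([-0.000302  , -0.00090697, -0.00095035, -0.00097539, -0.00040836,
       -0.00106897]), 'effort': array([ 3.40851539e-04, -5.44372237e+01, -3.62378347e+01, -1.19378888e-04,
        3.03545843e-03, -8.73951194e-06]), 'ee_pos': array([161.84397525, 525.43880142, 249.75666898]), 'tool_rot': array([-1.13576609e-04,  1.48840879e-01,  9.88861004e-01, -5.42799954e-04]), 'ft_force': array([ 0.25041228,  0.56440508, -0.67538571]), 'moment': array([-0.00182155,  0.0032427 , -0.04601019]), 'grip_force': 0.0, 'grip_width': 84.93303915924588}
```

View pics/scene.png

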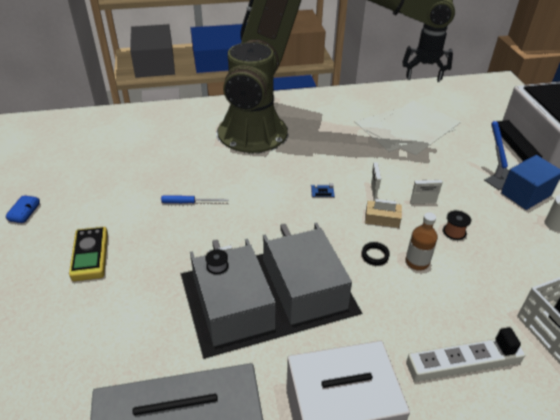

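View pics/top.png

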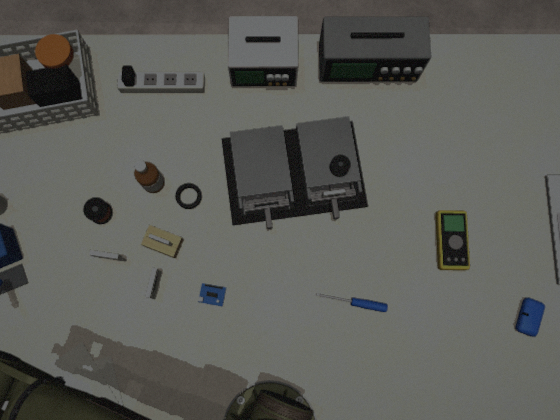

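The top view shows the unit without a reel at (262,165) with an empty-looking slot at (266,205). The unit carrying the solder reel is at (330,165), and something white stands behind its lip at (335,192). There are three holder candidates: (161,241) in the plywood stand, (108,256) and (155,283). I'll enlarge these areas and measure them.

```bash
python3 - <<'E'
from h import *
c=pickle.load(open("top.pkl","rb")); P=pts(c); I=c["image"]
a=cv2.resize(I[225:305,85:235],None,fx=5,fy=5,interpolation=3)[:, :750]
b=cv2.resize(I[110:235,215:375],None,fx=3.6,fy=3.6,interpolation=3)
s=np.zeros((600,800,3),np.uint8)
a=cv2.resize(I[225:305,85:235],(470,250),interpolation=3); b=cv2.resize(I[165:235,220:370],(750,350),interpolation=3)
s[:250,:470]=a; s[250:,:750]=b
sc=pickle.load(open("scene.pkl","rb"))["image"]; s[:250,480:780]=cv2.resize(sc[155:230,360:450],(300,250),interpolation=3)
cv2.imwrite("pics/crop.png",np.clip(s*1.5,0,255).astype(np.uint8))
for n,(u0,u1,v0,v1),zm in (("stand",(135,190,220,262),50),("A",(85,132,244,268),15),("B",(145,168,265,302),15),("L",(225,293,120,232),95),("Rr",(296,365,110,225),95),("pullL",(255,280,205,232),50),("pullR",(325,345,195,222),50)):
    Q=P[v0:v1,u0:u1].reshape(-1,3); Q=Q[Q[:,2]>zm]
    r=cv2.minAreaRect(Q[:,:2].astype(np.float32)); print(n,len(Q),np.percentile(Q[:,2],[5,50,95,100]).round(),[np.round(x,1) for x in r], Q.mean(0).round(1))
E
```

```text
stand 104 [  57.   69.   79. 1521.] [array([403.1, 156.6]), array([426.3,  30.7]), np.float64(52.7)] [497.4 287.3 137.9]
A 211 [  42.   84.   90. 1521.] [array([378.7, 238.4]), array([536.7,  31.7]), np.float64(67.6)] [461.7 439.5  91.4]
B 288 [  22.   82.   89. 1521.] [array([346.1, 155.8]), array([351.8,  80.3]), np.float64(75.0)] [386.1 309.9  90.9]
L 3651 [ 102.  107.  113. 1521.] [array([543.5,  -2.1]), array([558.4, 150.3]), np.float64(8.0)] [717.2  22.8 117.2]
Rr 3708 [ 101.  108.  140. 1521.] [array([ 555.2, -143.8]), array([200.8, 618.4]), np.float64(82.5)] [ 739.2 -163.   124. ]
pullL 193 [53. 64. 71. 75.] [array([575.5,   6.3]), array([68. , 65.3]), np.float64(88.2)] [581.8   3.5  63.3]
pullR 212 [  54.   65.   77. 1521.] [array([ 446., -112.]), array([ 59.5, 423.3]), np.float64(67.5)] [ 606.4 -181.8   79. ]
```

View pics/crop.png

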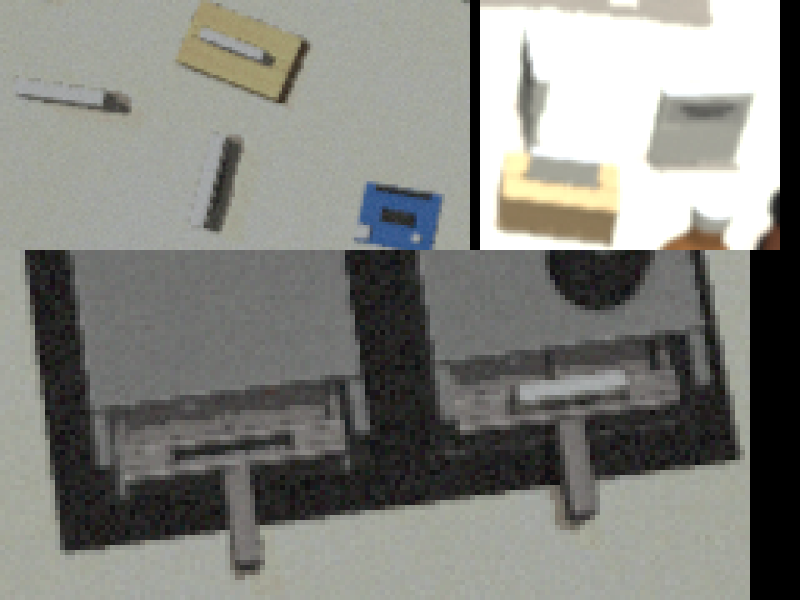

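The crop confirms it. The left unit's slot is empty (dark line from (254,206) to (278,202)) with its pull from (267,207) to (269,229), while the right unit has a white holder, so the left one is the open unit. The holder in the stand at (160,239) has its top at about 70 mm, i.e. 40 + 30, so it is the small one. The two loose ones at (108,256) and (155,283) are about 90 tall and are look-alikes. I'll go above the pull and look from close by.

```bash
python3 - <<'E'
from h import *
c=pickle.load(open("top.pkl","rb"))
s0,s1=ray(c,254.4,206,65),ray(c,278.4,202.4,65); f,e=ray(c,267,207,65),ray(c,269,229,65)
h0,h1=ray(c,148.5,235,70),ray(c,171,242.5,70)
d=s0-s1; yaw=np.arctan2(-d[0],d[1]); print(s0,s1,np.linalg.norm(d),yaw,f,e,np.linalg.norm(f-e)); print("holder",h0,h1,np.linalg.norm(h0-h1))
g=e+ (f-e)/np.linalg.norm(f-e)*18
print(g)
q1=down(yaw+np.pi/2)
print(R.from_quat(np.roll(q1,-1)).as_matrix())
for y in(yaw+np.pi/2,yaw-np.pi/2): print(bot.ik([g[0],g[1],53],down(y)), bot.ik([g[0]-140,g[1],53],down(y)))
a=[yaw+np.pi/2,yaw-np.pi/2]
k=[np.abs(bot.ik([g[0],g[1],53],down(y))[5]) for y in a]; y=a[int(np.argmin(k))]
bot.move_to([g[0]-30,g[1],230],down(y))
c=cam("wrist"); pickle.dump(c,open("w1.pkl","wb")); cv2.imwrite("pics/w1.png",c["image"]); print(bot.read_state()["clock"],c["mount"],c["fovy"],y)
E
```

```text
[603.09429637  40.49693621  65.        ] [613.42069178 -26.76186117  65.        ] 68.04689755729756 0.15234268126068523 [600.19772802   5.20128389  65.        ] [ 5.37521123e+02 -3.94844565e-01  6.50000000e+01] 62.92593632238839
holder [519.86385858 332.36716778  70.        ] [498.87738311 269.39417182  70.        ] 66.37793588919354
[555.44980169   1.20593117  65.        ]
[[-0.98841828 -0.1517541   0.        ]
 [-0.1517541   0.98841828  0.        ]
 [-0.          0.         -1.        ]]
[-6.37690772e-02  5.52884349e-01  1.66796968e+00 -4.44089210e-16
  9.20738630e-01 -1.78690809e+00] [-8.53085651e-02  3.06717644e-01  2.05454089e+00 -4.44089210e-16
  7.80334117e-01 -1.80844757e+00]
[-6.37690772e-02  5.52884349e-01  1.66796968e+00 -4.44089210e-16
  9.20738630e-01  1.35468457e+00] [-8.53085651e-02  3.06717644e-01  2.05454089e+00 -4.44089210e-16
  7.80334117e-01  1.33314508e+00]
2.425 [[-9.05200393e-04 -9.62742691e-01 -2.70417623e-01  6.78820031e+01]
 [ 9.99998887e-01 -5.50759601e-04 -1.38659456e-03  1.20192130e+00]
 [ 1.18599868e-03 -2.70418578e-01  9.62742118e-01 -1.22766957e+02]
 [ 0.00000000e+00  0.00000000e+00  0.00000000e+00  1.00000000e+00]] 65.38957876093954 -1.4184536455342114
```

View pics/w1.png

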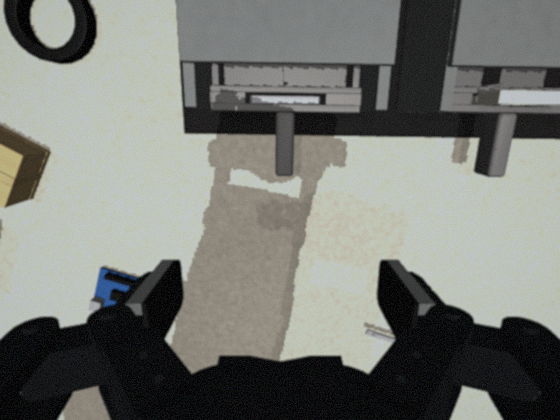

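The wrist view shows the pull at columns 277–293, rows 112–175, the slot at columns 250–322, row 100, and unit edges parallel to the image rows, so the yaw is right. I'll refine the grip point by ray, then grip and pull.

```bash
python3 - <<'E'
from h import *
c=pickle.load(open("w1.pkl","rb")); P=pts(c)
print("pull",ray(c,285,112,65),ray(c,285,165,65),"slot",ray(c,250,100,65),ray(c,322,100,65), "edge",ray(c,178,62,107),ray(c,400,62,107))
for v in range(90,185,6): print(v,P[v,285].round(0),end=' ')
m=P[115:165,265:305]; m=m[(m[...,2]>60)&(m[...,2]<72)]; r=cv2.minAreaRect(m[:,:2].astype(np.float32)); print(len(m),r)
E
```

```text
pull [596.4685208   7.4963788  65.       ] [5.52193148e+02 4.73775980e-01 6.50000000e+01] slot [601.52286779  37.93588167  65.        ] [610.69305227 -21.57074779  65.        ] edge [617.49470823  86.59577919 107.        ] [640.92326188 -65.56286708 107.        ]
90 [614.  10.  62.] 96 [611.   9.  40.] 102 [606.   9.  38.] 108 [600.   8.  63.] 114 [595.   7.  64.] 120 [590.   6.  65.] 126 [585.   6.  64.] 132 [580.   5.  64.] 138 [575.   4.  64.] 144 [570.   3.  64.] 150 [565.   3.  64.] 156 [560.   2.  65.] 162 [555.   1.  64.] 168 [549.  -0.  63.] 174 [544.  -1.  64.] 180 [527.  -5.  -1.] 913 ((573.1990966796875, 4.5874433517456055), (42.07628631591797, 15.877497673034668), 8.551246643066406)
```

```bash
python3 - <<'E'
from h import *
yaw=.152; ax=np.array([np.cos(yaw),np.sin(yaw),0]); q=down(yaw-np.pi/2)
g=np.array([596.5,7.5,53])-38*ax
bot.move_gripper(45)
bot.servo_line(g+[0,0,30],q,speed=200); print(bot.servo_line(g,q,speed=80,until_force=8))
bot.move_gripper(5,40); s=bot.read_state(); print(s["ee_pos"],s["grip_width"],s["ft_force"],s["clock"])
print(bot.servo_line(g-110*ax,q,speed=110,until_force=15))
print(bot.servo_line(g-148*ax,q,speed=50,until_force=10))
s=bot.read_state(); print(s["ee_pos"],(g-s["ee_pos"])@ax,s["grip_width"],s["ft_force"],s["clock"])
bot.dwell(.3)
E
```

```text
False
[558.98741584   3.06683342  53.56861556] 15.430061694217665 [-1.60876188 12.16407794  3.77504619] 4.6917
True
True
[466.20740494  -9.794575    53.54595332] 93.40901521377745 15.589438412186148 [-1.93806861  0.60299261  3.44746082] 5.9333
```

The stops came from the sideways preload releasing (12 N to 0.6 N), with the drawer only about 93 mm along. I'll continue.

```bash
python3 - <<'E'
from h import *
yaw=.152; ax=np.array([np.cos(yaw),np.sin(yaw),0]); q=down(yaw-np.pi/2)
g=np.array([596.5,7.5,53])-38*ax
for k in range(3):
    r=bot.servo_line(g-149*ax,q,speed=45,until_force=15)
    s=bot.read_state(); t=(g-s["ee_pos"])@ax; print(r,t,s["ft_force"],s["grip_width"],s["clock"])
    if not r or t>118: break
E
```

```text
True 110.35180723511262 [-0.54001478  2.7360117   4.41188924] 15.57003963087937 6.8167
True 120.72129274184789 [-1.686891    2.29891414  5.16922954] 15.53648256959915 7.2417
```

```bash
python3 - <<'E'
from h import *
yaw=.152; ax=np.array([np.cos(yaw),np.sin(yaw),0]); q=down(yaw-np.pi/2)
g=np.array([596.5,7.5,53])-38*ax
for d in (126,132,138,144):
    bot.servo_line(g-d*ax,q,speed=30); s=bot.read_state(); print(d,(g-s["ee_pos"])@ax,s["ft_force"]@ax,s["ft_force"],s["clock"])
    if abs(s["ft_force"]@ax)>12: break
E
```

```text
126 126.09935637124127 -1.7635830864044013 [-7.39628289 36.63711392 18.57172496] 7.6083
132 132.13692172181274 -0.5374033590740699 [-6.43758181 38.47663818 19.01544061] 7.9583
138 137.90766345708036 0.7270728799192548 [-5.51229273 40.78720625 18.21776099] 8.3083
144 140.2315107027591 34.956646310732154 [27.40687547 51.9482648  -6.11189128] 8.6583
```

The drawer is at its stop: travel 140 mm, with 35 N along the axis. I'll release it, rise and re-measure the slot and the yaw from above.

```bash
python3 - <<'E'
from h import *
yaw=.152; q=down(yaw-np.pi/2)
bot.move_gripper(45); p=np.array(bot.read_state()["ee_pos"]); print(p, bot.read_state()["ft_force"])
bot.servo_line(p+[0,0,70],q,speed=150)
bot.servo_line(p+[-5,0,187],q,speed=250)
c=cam("wrist"); pickle.dump(c,open("w2.pkl","wb")); cv2.imwrite("pics/w2.png",c["image"])
print(bot.read_state()["clock"],bot.read_state()["ee_pos"])
E
```

```text
[416.42886254 -20.28488716  52.90060836] [ 0.46047865 -0.4510366   0.41817259]
10.3333 [410.92942847 -20.2357449  238.32209673]
```

View pics/w2.png

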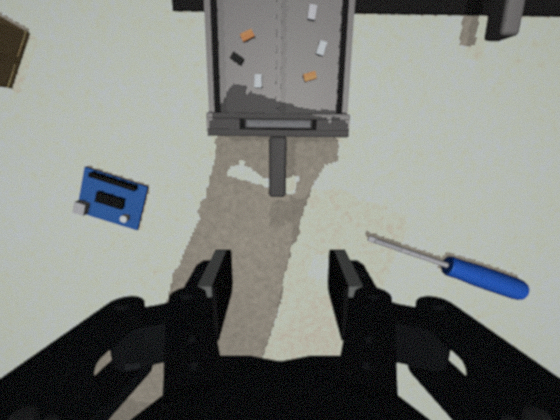

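The drawer is out. The slot runs from (244,123) to (316,123) and the tab from (278,137) to (278,196). Next I'll measure the slot from depth and go to look above the stand.

```bash
python3 - <<'E'
from h import *
c=pickle.load(open("w2.pkl","rb")); P=pts(c); print("slot",ray(c,244,123,65),ray(c,316,123,65),"face",ray(c,208,136,65),ray(c,349,136,65))
m=P[105:140,200:356].reshape(-1,3); m=m[(m[:,2]>60)&(m[:,2]<70)]; print(np.median(m[:,2]),cv2.minAreaRect(m[:,:2].astype(np.float32)))
# dark slot: low points inside bar
d=P[114:132,240:322]; dm=(d[...,2]<58)&(d[...,2]>25); print("low",dm.sum())
if dm.sum()>20: print(cv2.minAreaRect(d[dm][:,:2].astype(np.float32)))
g=cv2.cvtColor(c["image"],6); L=[]
for u in range(215,345,4):   # front face edge: strong dark->light row
    col=np.gradient(g[128:146,u].astype(float)); L.append((u,128+np.argmax(np.abs(col))))
print(L)
a=-.32; t=np.array([-np.sin(a),np.cos(a),0])
bot.move_gripper(40)
bot.move_to(np.array([509,301,215])-50*t,down(a))
c=cam("wrist"); pickle.dump(c,open("w3.pkl","wb")); cv2.imwrite("pics/w3.png",c["image"]); print(bot.read_state()["clock"],bot.read_state()["joint_positions"])
E
```

```text
slot [467.40491272  19.32145711  65.        ] [476.91481383 -43.12192425  65.        ] face [451.51132898  49.53710144  65.        ] [470.33954966 -74.04107285  65.        ]
64.00087756913805 ((469.2300109863281, -10.003639221191406), (22.835922241210938, 126.16270446777344), 7.913038730621338)
low 655
((471.0339050292969, -9.667621612548828), (8.975898742675781, 68.44791412353516), 7.939682483673096)
[(215, np.int64(135)), (219, np.int64(135)), (223, np.int64(135)), (227, np.int64(136)), (231, np.int64(135)), (235, np.int64(135)), (239, np.int64(136)), (243, np.int64(129)), (247, np.int64(136)), (251, np.int64(136)), (255, np.int64(136)), (259, np.int64(136)), (263, np.int64(136)), (267, np.int64(130)), (271, np.int64(130)), (275, np.int64(130)), (279, np.int64(130)), (283, np.int64(130)), (287, np.int64(130)), (291, np.int64(130)), (295, np.int64(136)), (299, np.int64(137)), (303, np.int64(137)), (307, np.int64(128)), (311, np.int64(130)), (315, np.int64(137)), (319, np.int64(136)), (323, np.int64(136)), (327, np.int64(137)), (331, np.int64(137)), (335, np.int64(136)), (339, np.int64(137)), (343, np.int64(137))]
11.7167 [ 4.06650124e-01  3.39512192e-01  1.55236257e+00 -1.28584374e-04
  1.24933433e+00  7.29466400e-01]
```

View pics/w3.png

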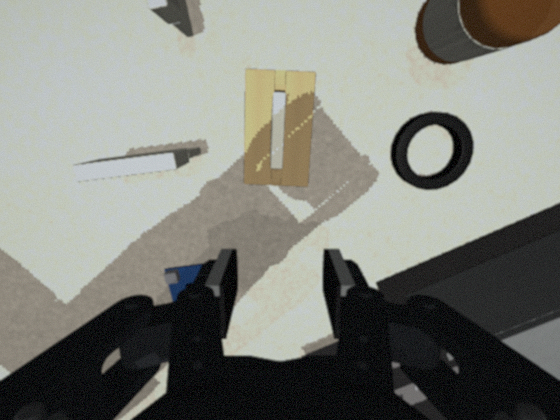

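The stand is at (280,128) with the small holder's top at columns 273–286, rows 90–170. The slot came out at 9.0 x 68.4, matching its 9 x 68 size, centred at (471.0, -9.7) with yaw 0.1385. Next I'll measure the holder and grasp it.

```bash
python3 - <<'E'
from h import *
c=pickle.load(open("w3.pkl","rb")); P=pts(c)
m=P[80:180,262:298].reshape(-1,3); k=m[(m[:,2]>62)&(m[:,2]<78)]; r=cv2.minAreaRect(k[:,:2].astype(np.float32)); print(len(k),np.median(k[:,2]),r)
b=P[60:195,235:325].reshape(-1,3); b=b[(b[:,2]>33)&(b[:,2]<46)]; rb=cv2.minAreaRect(b[:,:2].astype(np.float32)); print(np.median(b[:,2]),rb)
bx=cv2.boxPoints(r); e=[bx[(i+1)%4]-bx[i] for i in range(4)]; l=max(e,key=np.linalg.norm); l=l*np.sign(l[1])
a=np.arctan2(-l[0],l[1]); print("yaw",a,np.linalg.norm(l))
ctr=np.array([*r[0],62.])
assert abs(np.linalg.norm(l)-60)<5 and min(r[1])<15 and abs(a+.32)<.15
bot.move_to(ctr+[0,0,60],down(a))
print(bot.servo_line(ctr,down(a),speed=70,until_force=6))
bot.move_gripper(2,60); s=bot.read_state(); print(s["ee_pos"],s["grip_width"],s["grip_force"],s["ft_force"],s["clock"])
E
```

```text
983 68.90038185836795 ((508.822998046875, 306.0435485839844), (59.83959197998047, 10.473003387451172), 68.91834259033203)
39.06614180277444 ((508.97491455078125, 305.8379211425781), (100.35603332519531, 60.139434814453125), 68.84640502929688)
yaw -0.36794442 59.839615
False
[508.99865578 306.15543356  62.48605699] 9.147256292030308 59.52048718929291 [-0.85845732 -0.38392968  5.31495775] 13.6083
```

```bash
python3 - <<'E'
from h import *
s=bot.read_state(); p=np.array(s["ee_pos"]); q=s["tool_rot"]
bot.servo_line(p+[0,0,100],speed=150)
a=.1385
bot.move_to([471,-9.7,165],down(a)); bot.servo_line([471,-9.7,128],down(a),speed=80); bot.dwell(.2)
s=bot.read_state(); print(s["ee_pos"],s["grip_width"],s["grip_force"],s["ft_force"],s["clock"])
c=cam("wrist"); pickle.dump(c,open("w4.pkl","wb")); t=cam("top"); pickle.dump(t,open("t4.pkl","wb"))
im=np.zeros((560,760,3),np.uint8); im[:420,:560]=c["image"]; sc=cam("scene")["image"]; im[420:,:280]=sc[160:300,220:500]; im[420:,280:560]=t["image"][180:320,130:410]; cv2.imwrite("pics/w4.png",im)
E
```

```text
[471.24360377  -9.72442658 128.47474875] 9.045869935925673 58.932185769081116 [-0.09806922 -0.49364353 -0.81333915] 16.4417
```

View pics/w4.png

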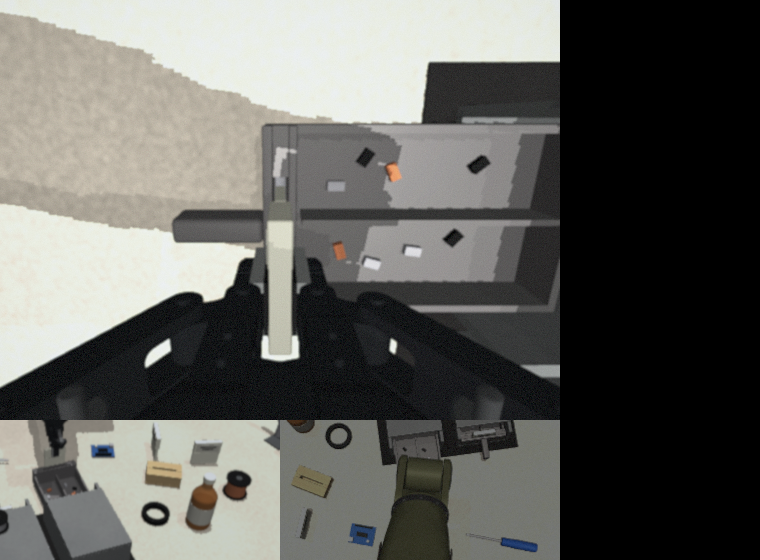

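The holder at column 280 is in line with the slot at columns 273–288, rows 150–200, and parallel to it. I'll descend with force stops.

```bash
python3 - <<'E'
from h import *
q=down(.1385)
def st(t):
    s=bot.read_state(); print(t,s["ee_pos"],s["grip_width"],s["ft_force"],s["clock"]); return s
print(bot.servo_line([471,-9.7,98],q,speed=40,until_force=5)); s=st("in")
if s["ee_pos"][2]<108:
    for z in (92,89,87.5,86):
        bot.servo_line([471,-9.7,z],q,speed=15); bot.dwell(.2); s=st(z)
        if s["ft_force"][2]>25: break
E
```

```text
False
in [471.1410333   -9.7156872   98.18100133] 8.771648673105833 [-0.28195057 -0.43663912 -0.63613133] 17.4917
92 [471.24033487  -9.73695045  92.28641897] 8.737993890319627 [ 0.79380539 -0.12377792  4.93845114] 18.2417
89 [471.23392094  -9.71545147  89.33148758] 8.951163423428978 [-0.99403097 -0.2961031   6.90525637] 18.7917
87.5 [471.27754331  -9.72326486  87.90606586] 9.282940423042799 [-1.06366872  0.5245579   6.06526018] 19.2417
86 [472.03749897  -9.64991829  87.29008058] 9.00654998678881 [ 0.23481085  1.64877978 15.92562181] 19.6917
```

Shoulder contact is at z ≈ 87.3 (expected 65 + 22.5) with 16 N. I'll verify seating and grip slip with one wrist view.

```bash
python3 - <<'E'
from h import *
c0=pickle.load(open("w4.pkl","rb")); c=cam("wrist"); cv2.imwrite("pics/w5.png",c["image"])
for n,k in (("before",c0),("now",c)):
    P=pts(k); print(n,P[230:340:20,281,2].round(1), np.median(P[225:340,274:288,2]), "lip",np.median(P[135:200,264:270,2]))
print(bot.read_state()["ft_force"],bot.read_state()["ee_pos"])
E
```

```text
before [135.  135.4 134.8 135.5 134.2 135.9] 135.05022544133288 lip 64.12184836472116
now [93.5 94.2 93.4 94.7 93.5 94.7] 93.93207054037947 lip 64.01436969396006
[ 0.7605742   1.57686401 16.31896948] [472.03509772  -9.6815573   87.29012321]
```

View pics/w5.png

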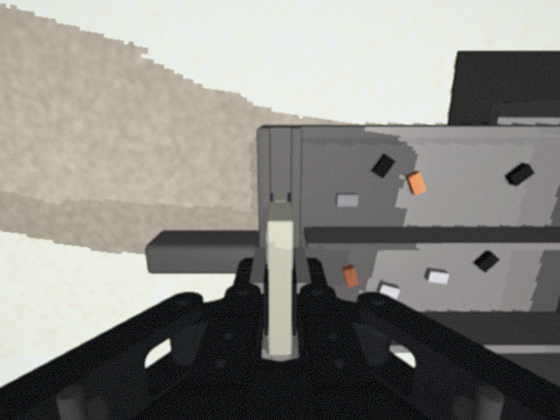

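The holder's top stands 29.9 mm above the lip (30 when home). Its offset to the TCP has not changed, so it has not slipped in the grip, and it is centred in the slot with the drawer out. I'm handing it in.

```bash
python3 -c "
from rig import bot
print(bot.finish_job())"
```

```text
the job is handed in; nothing more can be done
None
```

I handed the job in with the empty drawer pulled out to its stop and the small holder held pressed home behind its lip (about 16 N at the wrist); the other drawer was never touched, and no result was reported back.

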